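# Cap a cuvette and hold it in the light path of a photometer

### The job

Set the loose orange cap onto the mouth of the cuvette standing in the blue stand so that it is seated and level, and let go of it. Then grip the capped cuvette by its two frosted faces only, never touching its clear windows, lift it out and hold it upright and still in the photometer's light path, with the beam passing squarely through the middle of both windows and the cuvette not touching the photometer; finish while holding it there in the air, cap still seated. Leave the other things on the bench where they are.

Things in the scene. Friction and masses are not known exactly. Their poses are not given: they have to be found in the camera images.
- cuvette_center (a point): Centre of the loose square hollow cuvette, half-way up, the middle of its windows; z up. 40 x 40 mm, 70 mm tall, about 160 g. Faces at local +x and -x (40 mm apart, 40 mm wide) are frosted, whitish: grip only these. Faces at local +y and -y are clear windows. The flat top rim, 35 mm above this point, has a round mouth 30 mm across in its middle.
- cap_grip (a point): Centre of the knob (round, 14 mm across, 16 mm tall) of the loose orange cap, 30 g, symmetrical about z (up). It lies knob up on the bench. This point is 17 mm above the plug's underside, 12 mm above the disc's underside, 8 mm below the knob's top. Seated, the disc rests on the cuvette's rim and this point is 47 mm above the cuvette's centre.
- cuvette: The cuvette, axes as at its centre; origin at the centre of its underside, which stands upright in the blue stand's pocket, 6 mm above the bench.
- cap: The cap: from below a tapered plug 26 mm across and 5 mm tall, a disc 36 mm across and 4 mm thick, then the knob. Origin at the centre of the plug's underside.
- window_a: The cuvette's clear window at its local -y, 32 mm wide, 59 mm tall, set back 1 mm between the frosted sides; origin at its centre. Not to be touched by the fingers.
- window_b: The cuvette's clear window at its local +y, 32 mm wide, 59 mm tall, set back 1 mm between the frosted sides; origin at its centre. Not to be touched by the fingers.
- stand_seat (a point): Centre of the pocket floor of the fixed blue cuvette stand, 6 mm above the bench. The stand is a block 70 x 70 mm, 12 mm tall, with a pocket 44 mm square and 6 mm deep.
- photometer: Fixed open photometer, origin under its centre. Dark base 80 mm (x) by 290 mm (y), 12 mm thick. White lamp head at local +y, blue detector head at -y, each 70 x 66 mm, tops 124 mm above the bench; black lens barrels 32 mm across point from them at each other, ends 116 mm apart. Between the barrels nothing stands above the base.
- beam_mid (a point): Middle of the light path, half-way between the lens barrels, 95 mm above the bench. The beam (visible, pale yellow, 8 mm thick) runs level along this frame's y axis; z is up. The cuvette's centre belongs here, its windows facing the two barrels (either way round).
- beaker_100: Bystander: small clear beaker, 55 mm across, 71 mm tall; origin at its underside.
- dropper_blue: Bystander: small white bottle with blue cap, 36 mm across, 75 mm tall; origin at its underside.
- marker: Bystander: black and white marker pen lying on the bench, 135 mm long (along y); origin at its underside.
- dish_stack: Bystander: stack of culture dishes, 60 mm across, 45 mm tall; origin at its underside.
Mind the look-alikes: they are no part of the job. Of the things that look like the cap, the smaller one is meant. What is shaped like the cuvette but pink is not meant.

How it is judged:
On the way, in this order (a step that is already met when the one before it is completed fails the run):
1. the cap is seated level on the cuvette's mouth and let go, the cuvette standing in its stand (z of cap_grip in the frame of cuvette_center between 0.0445 and 0.0495 m and x of cap_grip in the frame of cuvette_center between -0.004 and 0.004 m and y of cap_grip in the frame of cuvette_center between -0.004 and 0.004 m and angle between the z axis of cap_grip and the z axis of cuvette_center, either way round below 0.06 rad and contact force between the fingers and cap below 0.05 N and angle between cuvette_center's own z axis and vertical below 0.06 rad and horizontal distance between cuvette_center and stand_seat below 0.006 m and z of cuvette_center in the frame of stand_seat between 0.031 and 0.039 m), for 0.3 s.
2. the capped cuvette is lifted clear of the stand in the fingers (z of cap_grip in the frame of cuvette_center between 0.0445 and 0.0495 m and x of cap_grip in the frame of cuvette_center between -0.004 and 0.004 m and y of cap_grip in the frame of cuvette_center between -0.004 and 0.004 m and angle between the z axis of cap_grip and the z axis of cuvette_center, either way round below 0.06 rad and height (world z) of cuvette_center above 0.06 m and contact force between the fingers and cuvette above 1 N), for 0.1 s.
At the end, for the whole second after the job is handed in: Held still in the fingers, in air: centre within 10 mm across the beam, 12 mm in height, 20 mm along it; windows square to 8 degrees, upright to 6; not touching the photometer; cap seated (2.5 mm in height, 4 mm sideways, 3.4 degrees) (x of cuvette_center in the frame of beam_mid between -0.01 and 0.01 m and y of cuvette_center in the frame of beam_mid between -0.02 and 0.02 m and z of cuvette_center in the frame of beam_mid between -0.012 and 0.012 m and angle between the y axis of cuvette_center and the y axis of beam_mid, either way round below 0.14 rad and angle between cuvette_center's own z axis and vertical below 0.1 rad and z of cap_grip in the frame of cuvette_center between 0.0445 and 0.0495 m and x of cap_grip in the frame of cuvette_center between -0.004 and 0.004 m and y of cap_grip in the frame of cuvette_center between -0.004 and 0.004 m and angle between the z axis of cap_grip and the z axis of cuvette_center, either way round below 0.06 rad and contact force between the fingers and cuvette above 1 N and contact force between cuvette and photometer below 0.1 N and linear speed of cuvette below 0.02 m/s); the arm keeps its last pose, push and grip.
It fails at once if a finger touches a clear window (contact force between the fingers and window_a above 0.2 N or contact force between the fingers and window_b above 0.2 N).
It fails at once if the cuvette touches the photometer (contact force between cuvette and photometer above 0.5 N).
It fails at once if a bystander is pushed more than 20 mm from its place (distance of any of beaker_100, dropper_blue, marker, dish_stack from where it was at the start of the episode above 0.02 m).
It also fails if it takes over 72 s, if anything falls off the work surface, if the arm or the gripper's body presses on something with over 40 N, if the wrist force passes 120 N, or if a joint passes its speed limit or range.

### The arm

A 6-joint arm with a two-finger parallel gripper is mounted at the origin on a cart in front of the work surface, level with it; the furniture and walls round the work are solid. World frame = base frame: x ahead of the robot, y to its left, z up, the work surface at z = 0. Lengths are in m, angles in rad, forces in N, time in s.
With the tool pointing down it reaches from about 0.275 to 0.725 m from the base axis. Payload 5.6 kg.
Tool frame: the origin (TCP) lies midway between the tips of the shut fingers; the grasp point (between the pads) lies manip.grasp_offset behind it (manip.grasp_offset is the distance from the TCP to the grasp point, in m); z points along the fingers, y is the line along which they close (so a half turn about z gives the same grasp; the last joint's range is limited). The gripper opens to 85 mm and grips with 20 to 120 N. Pads are 22 mm wide; open, the fingers measure 114 mm over their backs; the gripper's body (76 mm by 85 mm) begins 54 mm behind the grasp point. The pads swing forward as they close: fully open they stand 13 mm farther back than shut.
Start: joints at [-0.887, 0.255, 0.108, 0, -1.424, -0.285], TCP at [0.214, -0.507, 0.231] pointing down, gripper open.
Joint ranges: [-2.95, 2.95], [-1.21, 1.97], [-1.09, 1.5], [-2.87, 1.71], [-2.94, -0.07], [-3.05, 3.05]. Speed limits (rad/s): [2.57, 2.57, 3.14, 3.14, 3.14, 3.14].

### API

Orientations are given as [roll, pitch, yaw] about the fixed x, y, z axes, in that order (R = Rz(yaw) Ry(pitch) Rx(roll)).
In Python, from rig import get_state, vision, manip gives the robot as it stands.
- The arm moves only by the tool apply_moves, never from a script. Its argument "targets" is a list of rows, each a list of 5 numbers: the opening, from -1 (shut) to 1 (fully open), so that 0 is half open, then the shift along the tool's x, y, z in units of 30 mm (1.0 is 30 mm), then the turn about the tool's z in units of 6 degrees (1.0 is 6 degrees). In form: [[gripper, dx, dy, dz, roll], ...]. A call has 1 to 8 rows; each row shifts and turns the commanded pose from where the row before left it, along the tool's axes as they then stand; what a row does not reach is not made up. A row lasts 1/12 s, in which the tool goes at most 41.7 mm and 7.16 degrees, less where a joint would pass 70% of its speed; a pose out of reach is approached as far as the arm can. A call is refused whole if a number of a shift passes 1 or a number of a turn 1, either way. A call with a gripper value outside its range is refused whole. The fingers move at their own pace and stop on an object; "newtons" is the grip in N (left out, the last holds). Time passes only in rows, so rows that do not move let the fingers close. It gives the time, the measured TCP pose, the force, the opening and the grip force at its end, in the units of the state.
- get_state(): the state, without advancing time (a new reading comes with each control period).
- vision.get_image(name): name is "side" or "top" or "wrist"; returns a dict with "img" (384x512x3 uint8, red, green, blue), "camera_matrix" (3x3 intrinsics, pixels), "rvec" (rotation vector, rad) and "tvec" (3), from world to camera coordinates, as OpenCV has them. Camera axes: x right, y down, z forward; pixel columns grow to the right and rows downward; lengths in m; the calibration is good to about 2 mm. A picture is of the moment at which its call begins. There is no depth.
- manip.hand_in(): hands the job in; it is judged then, once.
The state is a dict: "clock": time; "joint_pos": joint angles; "dq": joint speeds; "effort": joint torques, N m; "eef_pos": TCP position; "orientation": TCP orientation; "force": force on the tool from outside, world axes, zero at the start; "ft_torque": the same for the moment, N m; "opening": finger opening in m; "grip_force": force on a finger pad.
Only numpy, scipy, OpenCV 4.12 (cv2) and the standard library are available. Lean on these libraries where they do the work, as an engineer would, in place of code of your own. Each camera call takes 0.05 s, during which the arm holds its last target. There are 200 camera calls.

## Working session

There is one attempt and no reset: what is moved stays moved. The work goes in short steps, Python scripts to look and compute and a tool call to move; the robot and the scene stay as the last step left them, time stands still between calls to the robot, and variables do not carry over. Pictures are saved under pics/ and viewed, at most 12 in all, crops included, and the job is handed in when it is done.

Besides the shell and the picture viewer there is one more tool, called after "Emit:" as name(argument=value, ...), one argument or row to a line, values as JSON. apply_moves: Moves the arm, as the interface text tells. Its arguments: {"type":"object","properties":{"targets":{"type":"array"},"newtons":{"type":"number"}},"required":["targets"]}

```bash
mkdir -p pics; ls; python3 - <<'E'
from rig import get_state, vision, manip
import cv2,numpy as np,pickle
print(get_state(), manip.grasp_offset)
for n in ("top","side"):
    d=vision.get_image(n); pickle.dump(d,open(f"pics/{n}0.pkl","wb"))
    cv2.imwrite(f"pics/{n}0.png",cv2.resize(d["img"][:,:,::-1],(768,576)))
    R=cv2.Rodrigues(d["rvec"])[0]; print(n,d["camera_matrix"].tolist(),(-R.T@np.ravel(d["tvec"])).round(3))
E
```

```text
pics
{'clock': 0.0, 'joint_pos': array([-8.87385517e-01,  2.55769420e-01,  1.07002023e-01, -4.60684288e-04,
       -1.42390177e+00, -2.84590663e-01]), 'dq': array([ 4.78922464e-04,  2.91268161e-05,  1.00221174e-03,  1.76430895e-03,
        1.15867424e-04, -1.39598158e-03]), 'effort': array([-8.33712384e-04, -3.86628628e+01,  2.37935454e+01,  5.36525220e+00,
       -6.11624986e-03, -3.70294686e-05]), 'eef_pos': array([ 0.21343501, -0.50636121,  0.23038512]), 'orientation': array([ 3.13966721e+00, -8.85625012e-05, -2.74284028e+00]), 'force': array([0.11145092, 0.078384  , 0.50811775]), 'ft_torque': array([-0.00036993,  0.05896601, -0.00317146]), 'grip_force': 0.0, 'opening': 0.08541839827170847} 0.0187
top [[491.5750282021605, 0.0, 254.53467050299736], [0.0, 491.5750282021605, 188.6682639216327], [0.0, 0.0, 1.0]] [0.321 0.072 1.321]
side [[465.7166145902655, 0.0, 256.2782211462188], [0.0, 465.7166145902655, 196.2759771871945], [0.0, 0.0, 1.0]] [0.56  0.918 0.848]
```

View pics/top0.png

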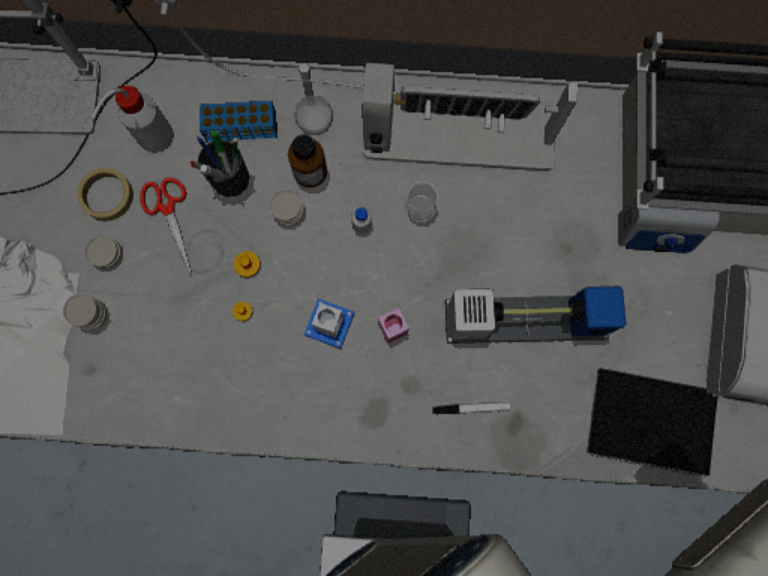

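View pics/side0.png

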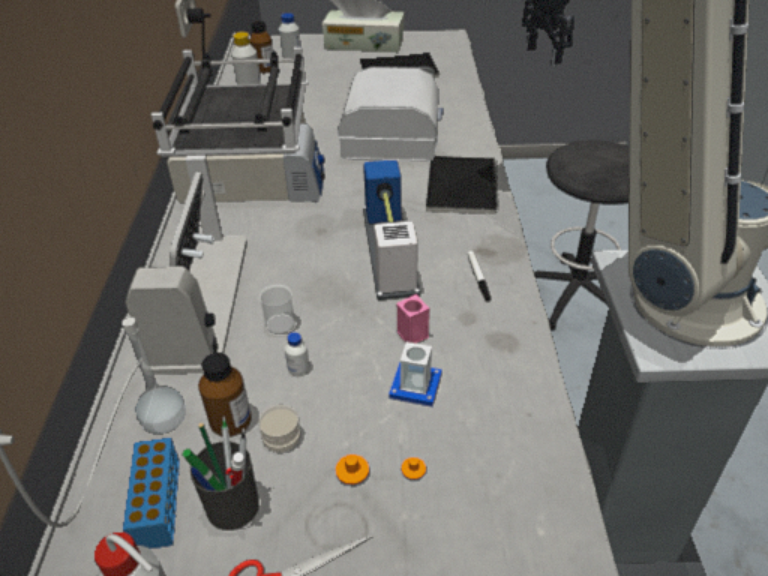

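The top view shows the small cap at about (242,311) of 768, the blue stand and cuvette at (328,320), and the photometer beam running from (500,311) to (570,310). The pink decoy is at (393,324).

```bash
cat > h.py <<'E'
import cv2,numpy as np
def ray(d,uv,z):
    uv=np.array(uv,float).reshape(-1,1,2)
    n=cv2.undistortPoints(uv,d["camera_matrix"],None).reshape(-1,2)
    R=cv2.Rodrigues(d["rvec"])[0]; c=-R.T@np.ravel(d["tvec"])
    v=np.c_[n,np.ones(len(n))]@R
    return c+v*((z-c[2])/v[:,2])[:,None]
def proj(d,p):
    return cv2.projectPoints(np.array(p,float).reshape(-1,1,3),d["rvec"],d["tvec"],d["camera_matrix"],None)[0].reshape(-1,2)
def blob(d,lo,hi,x0,y0,x1,y1):
    h=cv2.cvtColor(d["img"],cv2.COLOR_RGB2HSV); m=cv2.inRange(h,lo,hi)
    k=np.zeros_like(m);k[y0:y1,x0:x1]=m[y0:y1,x0:x1]
    n,l,s,c=cv2.connectedComponentsWithStats(k); i=1+np.argmax(s[1:,4])
    return np.argwhere(l==i)[:,::-1].astype(np.float32)
def rect(P):
    r=cv2.minAreaRect(P[:,:2].astype(np.float32)); return np.round(r[0],4),np.round(r[1],4),round(r[2],1)
E
python3 - <<'E'
import pickle
from h import *
t=pickle.load(open("pics/top0.pkl","rb")); s=pickle.load(open("pics/side0.pkl","rb"))
c=blob(t,(8,150,100),(25,255,255),150,198,175,218); print("cap",rect(ray(t,c,.009)))
b=blob(t,(100,150,40),(125,255,255),200,195,240,235); print("stand",rect(ray(t,b,.012)))
y=blob(t,(20,40,80),(40,255,255),330,195,385,220); p=ray(t,y,.095); print("beam",rect(p),len(y))
b=blob(t,(100,150,40),(125,255,255),375,185,420,230); print("det(top+side)",rect(ray(t,b,.124)))
c=blob(s,(8,150,100),(25,255,255),262,300,290,322); print("cap side",rect(ray(s,c,.009)))
A=t["img"][190:240,195:280]; B=s["img"][220:275,255:300]
f=lambda im:cv2.resize(im[:,:,::-1],None,fx=8 if im is B else 5,fy=8 if im is B else 5,interpolation=cv2.INTER_CUBIC)
a,b=f(A),f(B); o=np.zeros((max(len(a),len(b)),a.shape[1]+b.shape[1],3),np.uint8);o[:len(a),:a.shape[1]]=a;o[:len(b),a.shape[1]:]=b
cv2.imwrite("pics/c.png",o);print(o.shape)
E
```

```text
cap (array([0.5271, 0.338 ]), array([0.0314, 0.034 ]), 50.7)
stand (array([0.5152, 0.1789]), array([0.07  , 0.0701]), 74.1)
beam (array([ 0.5496, -0.1752]), array([0.0077, 0.1094]), 6.2) 130
det(top+side) (array([ 0.558 , -0.2806]), array([0.0678, 0.065 ]), 4.1)
cap side (array([0.5262, 0.3381]), array([0.0326, 0.032 ]), 88.0)
(440, 785, 3)
```

View pics/c.png

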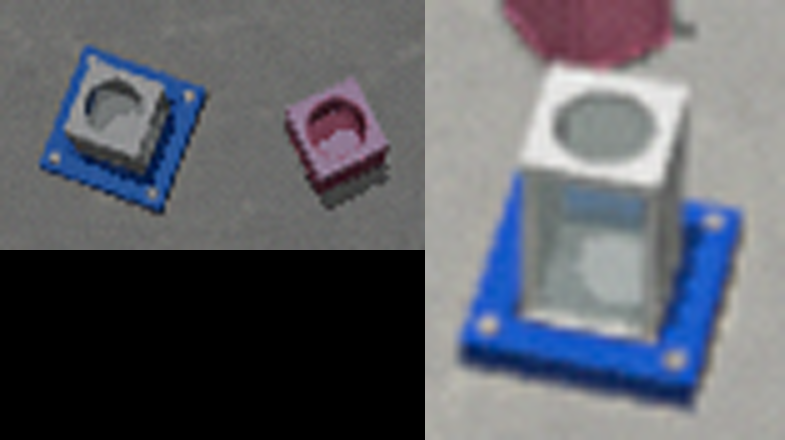

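The near window faces the side camera, so the windows are at about ±y and the frosted faces at about ±x, with the cuvette yawed about -16°. Grasp yaw will be about -106°.

Emit:
apply_moves(
  targets=[
    [0,-0.9,0.4,0,-1],
    [0,-0.9,0.4,0,-1],
    [0,-0.9,0.4,0,-1],
    [0,-0.9,0.4,0,-1],
    [0,-0.9,0.4,0,-1],
    [0,-0.9,0.4,0,-1],
    [0,-0.9,0.4,0,-1],
    [0,-0.9,0.4,0,-1],
  ],
  newtons=25,
)

```text
clock: 0.77
eef_pos: [0.3004, -0.2927, 0.2307]
orientation: [3.141, 0.0, -1.9]
force: [0.6, 0.9, 0.7]
opening: 0.0427
grip_force: 0.0
```

```bash
cat >> h.py <<'E'
def go(s,p,yaw=None):
    from scipy.spatial.transform import Rotation as Ro
    R=Ro.from_euler('xyz',s["orientation"]).as_matrix(); d=R.T@(np.array(p)-s["eef_pos"])/.03
    print("at",s["eef_pos"].round(4),"rpy",np.degrees(s["orientation"]).round(1),"shift units",d.round(2), "roll units",None if yaw is None else round(((np.degrees(s["orientation"][2])-yaw+180)%360-180)/6,2),"t",round(s["clock"],1))
E
python3 -c "
from h import *;from rig import get_state
go(get_state(),[.527,.338,.15],-106)"
```

```text
at [ 0.3004 -0.2927  0.2307] rpy [ 179.9    0.  -108.8] shift units [-22.34  -0.36   2.7 ] roll units -0.47 t 0.8
```

Emit:
apply_moves(
  targets=[
    [0,-1,0,0,-0.4],
    [0,-1,0,0,0],
    [0,-1,0,0,0],
    [0,-1,0,0,0],
    [0,-1,0,0,0],
    [0,-1,0,0,0],
    [0,-1,0,0,0],
    [0,-1,0,0,0],
  ],
)

```text
clock: 1.43
eef_pos: [0.3705, -0.0633, 0.2312]
orientation: [3.141, 0.0, -1.863]
force: [0.8, 0.0, -0.6]
opening: 0.0429
grip_force: 0.0
```

Emit:
apply_moves(
  targets=[
    [0,-1,0,0,0],
    [0,-1,0,0,0],
    [0,-1,0,0.4,0],
    [0,-1,0,0.4,0],
    [0,-1,0,0.4,0],
    [0,-1,0,0.4,0],
    [0,-1,0,0.4,0],
    [0,-1,0,0.4,0],
  ],
)

```text
clock: 2.1
eef_pos: [0.4397, 0.1665, 0.1584]
orientation: [3.141, -0.0, -1.863]
force: [0.2, 0.4, -0.6]
opening: 0.0431
grip_force: 0.0
```

Emit:
apply_moves(
  targets=[
    [0,-1,0,0,0],
    [0,-1,0,0,0],
    [0,-1,0,0,0],
    [0,-1,0,0,0],
    [0,-0.5,0,0,0],
    [0,0,0,0,0],
    [0,0,0,0,0],
  ],
)

```text
clock: 2.68
eef_pos: [0.4784, 0.2946, 0.1583]
orientation: [3.141, -0.002, -1.862]
force: [-0.1, -0.6, -1.1]
opening: 0.043
grip_force: 0.0
```

```bash
python3 - <<'E'
from h import *;from rig import get_state,vision
import pickle
d=vision.get_image("wrist");s=get_state();go(s,[.527,.338,.15],-106)
pickle.dump((d,s),open("pics/w1.pkl","wb"));cv2.imwrite("pics/w1.png",d["img"][:,:,::-1])
R=cv2.Rodrigues(d["rvec"])[0];print(-R.T@np.ravel(d["tvec"]))
print(proj(d,[[.527,.338,.009]]))
E
```

```text
at [0.4783 0.2939 0.1587] rpy [ 1.800e+02 -1.000e-01 -1.067e+02] shift units [-1.88 -1.13  0.29] roll units -0.12 t 2.7
[0.45777495 0.22659777 0.30154674]
[[222.2238345  229.59860989]]
```

View pics/w1.png

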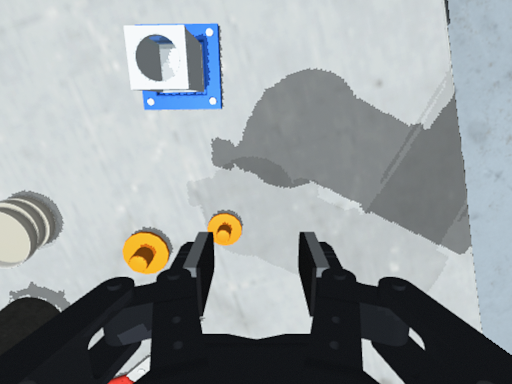

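The wrist view shows the small cap at (225,229), the larger decoy at (145,253), and the cuvette rim at (157,57). I'll measure the cap and the rim here.

```bash
python3 - <<'E'
from h import *
import pickle
d,s=pickle.load(open("pics/w1.pkl","rb"))
c=blob(d,(8,150,120),(25,255,255),200,195,250,255); e=cv2.fitEllipse(cv2.convexHull(c)); print(e,ray(d,[e[0]],.007).round(4), c.min(0),c.max(0))
p=ray(d,c,.009);print("disc",rect(p))
b=blob(d,(100,150,40),(125,255,255),130,15,230,120); print("stand",rect(ray(d,b,.012)))
h=cv2.cvtColor(d["img"],cv2.COLOR_RGB2HSV); print([h[y,x].tolist() for x,y in((135,80),(180,40),(195,60),(155,30),(157,88))])
w=blob(d,(0,0,240),(180,30,255),115,15,198,98); print(w.min(0),w.max(0),"rim",rect(ray(d,w,.076)))
go(s,[.527,.338,.10],-106)
E
```

```text
((224.3856201171875, 228.6156463623047), (31.628122329711914, 33.41070556640625), 102.57207489013672) [[0.525  0.3384 0.007 ]] [208. 213.] [241. 244.]
disc (array([0.5239, 0.3379]), array([0.0337, 0.035 ]), 10.4)
stand (array([0.513 , 0.1797]), array([0.0689, 0.0704]), 73.4)
[[105, 4, 251], [102, 5, 251], [100, 21, 110], [102, 5, 251], [101, 8, 249]]
[124.  25.] [187.  89.] rim (array([0.5143, 0.1795]), array([0.0401, 0.0398]), 74.1)
at [0.4783 0.2939 0.1587] rpy [ 1.800e+02 -1.000e-01 -1.067e+02] shift units [-1.88 -1.13  1.95] roll units -0.12 t 2.7
```

Emit:
apply_moves(
  targets=[
    [0,-0.95,-0.55,0,-0.1],
    [0,-0.95,-0.53,0,0],
    [0,0,0,1,0],
    [0,0,0,1,0],
    [0,0,0,1,0],
    [0,0,0,0.9,0],
    [0,0,0,0,0],
    [0,0,0,0,0],
  ],
)

```text
clock: 3.4
eef_pos: [0.5254, 0.3382, 0.0419]
orientation: [3.141, -0.003, -1.853]
force: [0.5, -0.5, 1.5]
opening: 0.0428
grip_force: 0.0
```

```bash
python3 - <<'E'
from h import *;from rig import get_state,vision
import pickle
d=vision.get_image("wrist");s=get_state();go(s,[.5255,.338,.012],-106)
cv2.imwrite("pics/w2.png",d["img"][:,:,::-1])
c=blob(d,(8,150,80),(25,255,255),150,150,370,384); print(c.min(0),c.max(0),rect(ray(d,c,.009)))
E
```

```text
at [0.5267 0.3394 0.0438] rpy [-179.9    0.  -106.2] shift units [0.06 0.03 1.06] roll units -0.03 t 3.5
[228. 194.] [284. 247.] (array([0.5248, 0.3379]), array([0.035 , 0.0346]), 73.9)
```

View pics/w2.png

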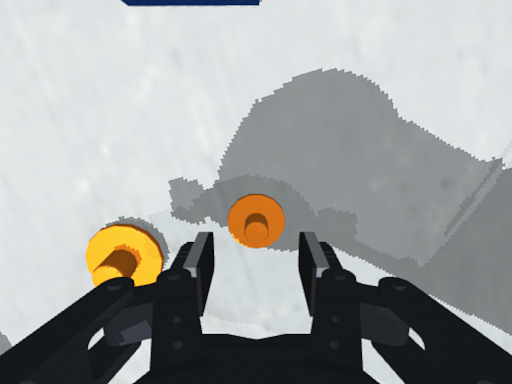

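The cap sits between the fingers at (256,220). I'll go down and close.

Emit:
apply_moves(
  targets=[
    [0,0,0,0.5,0],
    [0,0,0,0.45,0],
    [0,0,0,0,0],
    [-1,0,0,0,0],
    [-1,0,0,0,0],
    [-1,0,0,0,0],
    [-1,0,0,0,0],
    [-1,0,0,0,0],
  ],
)

```text
clock: 4.12
eef_pos: [0.5271, 0.3406, 0.016]
orientation: [-3.139, 0.003, -1.852]
force: [-1.3, -0.2, 6.7]
opening: 0.0121
grip_force: 24.5
```

Emit:
apply_moves(
  targets=[
    [-1,0,0,0,0],
    [-1,0,0,0,0],
    [-1,0,0,0,0],
    [-1,0,0,-1,0],
    [-1,0,0,-1,0],
    [-1,0,0,-1,0],
    [-1,0,0,-1,0],
    [-1,0,0,0,0],
  ],
)

```text
clock: 4.78
eef_pos: [0.5292, 0.3417, 0.1418]
orientation: [-3.133, 0.01, -1.852]
force: [1.0, 0.2, 1.2]
opening: 0.0121
grip_force: 24.5
```

```bash
python3 - <<'E'
from h import *;from rig import get_state,vision
import pickle
d=vision.get_image("wrist");s=get_state();go(s,[.5145,.179,.14],-106)
cv2.imwrite("pics/w3.png",d["img"][:,:,::-1])
E
```

```text
at [0.5279 0.3413 0.1385] rpy [-179.7    0.4 -106.1] shift units [ 5.32 -1.07 -0.08] roll units -0.02 t 4.8
```

View pics/w3.png

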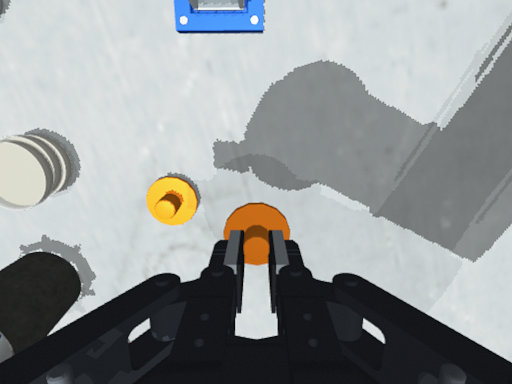

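```bash
python3 - <<'E'
from h import *;from rig import get_state,vision
d=vision.get_image("wrist");s=get_state();print(s["eef_pos"])
z=s["eef_pos"][2]-.005
c=blob(d,(8,150,80),(25,255,255),205,190,300,290); hull=cv2.convexHull(c).reshape(-1,2)
from scipy.optimize import least_squares
P=ray(d,c,z)[:,:2]
top=np.array([ (u,c[c[:,0]==u,1].min()) for u in np.unique(c[:,0])]); Q=ray(d,top[3:-3],z)[:,:2]
f=least_squares(lambda v:np.hypot(*(Q-v[:2]).T)-v[2],[*P.mean(0),.018],loss='soft_l1',f_scale=.0005)
print("circle",f.x.round(4),"rms",np.sqrt((f.fun**2).mean()))
e=rect(P);print(e)
go(s,s["eef_pos"]+np.r_[np.array([.5145,.1795])-f.x[:2],0],-106)
E
```

```text
[0.52655959 0.34049455 0.13578706]
circle [0.5263 0.3379 0.0171] rms 0.00017153673088275004
(array([0.527 , 0.3376]), array([0.0352, 0.0327]), 36.6)
at [0.5266 0.3405 0.1358] rpy [-179.9    0.2 -106.2] shift units [ 5.18 -1.09 -0.02] roll units -0.03 t 4.9
```

Emit:
apply_moves(
  targets=[
    [-1,0.9,-0.2,0,0],
    [-1,0.9,-0.2,0,0],
    [-1,0.9,-0.2,0,0],
    [-1,0.9,-0.2,0,0],
    [-1,0.9,-0.2,0,0],
    [-1,0.7,-0.08,0,0],
    [-1,0,0,0.6,0],
    [-1,0,0,0.2,0],
  ],
)

```text
clock: 5.55
eef_pos: [0.512, 0.1792, 0.1073]
orientation: [3.138, -0.002, -1.855]
force: [0.0, 0.3, -1.2]
opening: 0.012
grip_force: 24.5
```

Emit:
apply_moves(
  targets=[
    [-1,0,0,0,0],
    [-1,0,0,0,0],
    [-1,0,0,0,0],
    [-1,0,0,0,0],
  ],
)

```text
clock: 5.88
eef_pos: [0.5141, 0.1817, 0.1102]
orientation: [-3.141, 0.0, -1.852]
force: [-0.4, -0.0, 0.6]
opening: 0.0122
grip_force: 24.5
```

```bash
python3 - <<'E'
from h import *;from rig import get_state,vision
a=vision.get_image("wrist");b=vision.get_image("side");s=get_state();go(s,[.5145,.1795,.084],-106)
q=proj(b,[[.515,.179,.08]])[0].astype(int);print(q)
B=b["img"][q[1]-45:q[1]+45,q[0]-32:q[0]+32,::-1]
o=np.hstack([a["img"][130:330,156:356,::-1].repeat(2,0).repeat(2,1)[:400],cv2.resize(B,(284,400),interpolation=cv2.INTER_CUBIC)])
cv2.imwrite("pics/w4.png",o)
E
```

```text
at [0.5139 0.1815 0.1102] rpy [-180.     0.  -106.1] shift units [ 0.06 -0.04  0.87] roll units -0.02 t 6.0
[277 233]
```

View pics/w4.png

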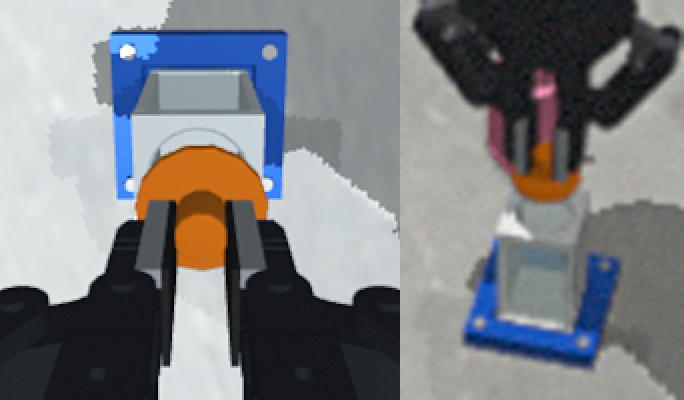

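The side crop shows the cap level just over the mouth. In the wrist crop the cap is about 0.7 mm right of centre. I'll check the fore-aft offset numerically.

```bash
python3 - <<'E'
from h import *;from rig import get_state,vision
a=vision.get_image("wrist")
g=cv2.cvtColor(a["img"],cv2.COLOR_RGB2GRAY).astype(int)
print("rim edge col 235..275", [ (u, 175+int(np.argmax(np.diff(g[175:195,u])))) for u in (230,240,256,270,280)])
c=blob(a,(8,150,80),(25,255,255),205,180,300,290)
er=np.mean([c[c[:,0]==u,1].min() for u in range(253,262)])
x=np.array([np.cos(np.radians(-106)),np.sin(np.radians(-106))])
for r in (185.5,186.5): print("rim",ray(a,[[256,r]],.076)[0,:2]-x*.020)
for zz in (.103,.105): print("cap",er,ray(a,[[257,er-.5]],zz)[0,:2]-x*.018)
print(c[:,0].min(),c[:,0].max())
E
```

```text
rim edge col 235..275 [(230, 187), (240, 187), (256, 187), (270, 187), (280, 187)]
rim [0.51268995 0.17892874]
rim [0.51286192 0.17952689]
cap 203.0 [0.5121133  0.17880124]
cap 203.0 [0.51193492 0.17815683]
224.0 289.0
```

Emit:
apply_moves(
  targets=[
    [-1,-0.03,-0.02,0.2,0],
    [-1,0,0,0.2,0],
    [-1,0,0,0.15,0],
    [-1,0,0,0.1,0],
    [-1,0,0,0.1,0],
    [-1,0,0,0,0],
  ],
)

```text
clock: 6.53
eef_pos: [0.5147, 0.1816, 0.0873]
orientation: [-3.141, -0.0, -1.852]
force: [-0.4, 0.1, -0.2]
opening: 0.0125
grip_force: 24.5
```

Emit:
apply_moves(
  targets=[
    [-1,0,0,0.05,0],
    [-1,0,0,0,0],
    [-1,0,0,0,0],
  ],
)

```text
clock: 6.78
eef_pos: [0.5153, 0.1817, 0.087]
orientation: [-3.14, 0.001, -1.852]
force: [-1.8, -0.2, 6.4]
opening: 0.0121
grip_force: 25.1
```

Emit:
apply_moves(
  targets=[
    [-1,0,0,0.05,0],
    [-1,0,0,0,0],
    [-1,0,0,0,0],
  ],
)

```text
clock: 7.03
eef_pos: [0.5159, 0.1818, 0.087]
orientation: [-3.138, 0.002, -1.852]
force: [-3.8, -1.8, 13.5]
opening: 0.0121
grip_force: 25.8
```

The contact height matches seated (0.016 + 0.071). I'll release and retreat.

Emit:
apply_moves(
  targets=[
    [-1,0,0,-0.07,0],
    [-1,0,0,0,0],
    [-0.5,0,0,0,0],
    [0,0,0,0,0],
    [0,0,0,0,0],
    [0,0,0,-0.5,0],
    [0,0,0,-1,0],
    [0,0,0,-1,0],
  ],
)

```text
clock: 7.7
eef_pos: [0.5136, 0.1811, 0.1609]
orientation: [3.139, -0.003, -1.853]
force: [1.7, 0.5, 1.0]
opening: 0.0428
grip_force: 0.0
```

Emit:
apply_moves(
  targets=[
    [0.6,-0.5,0,-0.3,0],
    [0.6,-0.5,0,0,0],
    [0.6,0,0,0,0],
    [0.6,0,0,0,0],
  ],
)

```text
clock: 8.03
eef_pos: [0.5223, 0.2109, 0.1688]
orientation: [3.14, -0.002, -1.852]
force: [0.8, -0.3, -0.5]
opening: 0.0681
grip_force: 0.0
```

```bash
python3 - <<'E'
from h import *;from rig import get_state,vision
import pickle
a=vision.get_image("wrist");b=vision.get_image("side");s=get_state()
pickle.dump((a,b,s),open("pics/5.pkl","wb"))
q=proj(b,[[.515,.179,.06]])[0].astype(int)
B=b["img"][q[1]-40:q[1]+40,q[0]-32:q[0]+32,::-1]
o=np.hstack([a["img"][:,:,::-1],cv2.resize(B,(280,384),interpolation=cv2.INTER_CUBIC)])
cv2.imwrite("pics/w5.png",o)
c=blob(a,(8,150,80),(25,255,255),150,50,370,330)
print("cap disc z.080",rect(ray(a,c,.080)),c.min(0),c.max(0))
go(s,[.5147,.1795,.032],-106)
E
```

```text
cap disc z.080 (array([0.5136, 0.1791]), array([0.0345, 0.0343]), 74.0) [232. 131.] [277. 176.]
at [0.5221 0.2101 0.1689] rpy [ 1.799e+02 -1.000e-01 -1.061e+02] shift units [ 1.04 -0.05  4.57] roll units -0.02 t 8.1
```

View pics/w5.png

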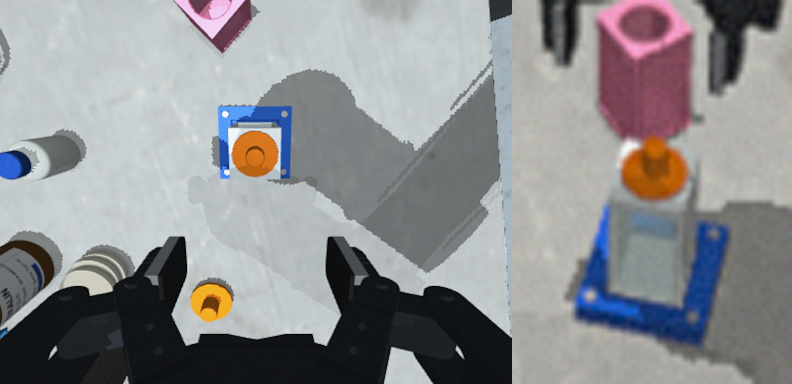

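The cap is seated level at wrist pixel (255,153), centred on the rim. Next I'll grip the cuvette.

Emit:
apply_moves(
  targets=[
    [0.6,0.5,0,0,0],
    [0.6,0.52,0,0,0],
    [0.6,0,0,0.9,0],
    [0.6,0,0,0.9,0],
    [0.6,0,0,0.9,0],
    [0.6,0,0,0.9,0],
    [0.6,0,0,0.5,0],
    [0.6,0,0,0.4,0],
  ],
)

```text
clock: 8.8
eef_pos: [0.5128, 0.1788, 0.0334]
orientation: [3.139, -0.003, -1.854]
force: [0.3, 0.6, 0.3]
opening: 0.0683
grip_force: 0.0
```

Emit:
apply_moves(
  targets=[
    [0.6,0,0,0,0],
    [0.3,0,0,0,0],
    [0.1,0,0,0,0],
    [-0.1,0,0,0,0],
    [-0.3,0,0,0,0],
    [-0.5,0,0,0,0],
    [-1,0,0,0,0],
    [-1,0,0,0,0],
  ],
  newtons=40,
)

```text
clock: 9.47
eef_pos: [0.515, 0.1812, 0.0368]
orientation: [-3.14, 0.001, -1.852]
force: [-2.3, -1.7, 6.0]
opening: 0.0395
grip_force: 41.2
```

Emit:
apply_moves(
  targets=[
    [-1,0,0,0,0],
    [-1,0,0,-0.2,0],
    [-1,0,0,-0.4,0],
    [-1,0,0,-0.5,0],
    [-1,0,0,0,0],
    [-1,0,0,0,0],
  ],
)

```text
clock: 9.97
eef_pos: [0.5145, 0.1815, 0.0687]
orientation: [-3.141, 0.002, -1.853]
force: [0.3, 0.2, -3.3]
opening: 0.0395
grip_force: 40.8
```

```bash
python3 - <<'E'
from h import *;from rig import get_state,vision
s=get_state();go(s,[.5496,-.1745,.20],-84)
b=vision.get_image("side");a=vision.get_image("wrist")
q=proj(b,[[.515,.179,.08]])[0].astype(int)
B=b["img"][q[1]-45:q[1]+45,q[0]-35:q[0]+35,::-1]
cv2.imwrite("pics/w6.png",np.hstack([a["img"][100:320,156:356,::-1].repeat(2,0).repeat(2,1),cv2.resize(B,(342,440),interpolation=cv2.INTER_CUBIC)]))
E
```

```text
at [0.5145 0.1815 0.0687] rpy [-1.800e+02  1.000e-01 -1.062e+02] shift units [11.07 -4.43 -4.39] roll units -3.69 t 10.0
```

View pics/w6.png

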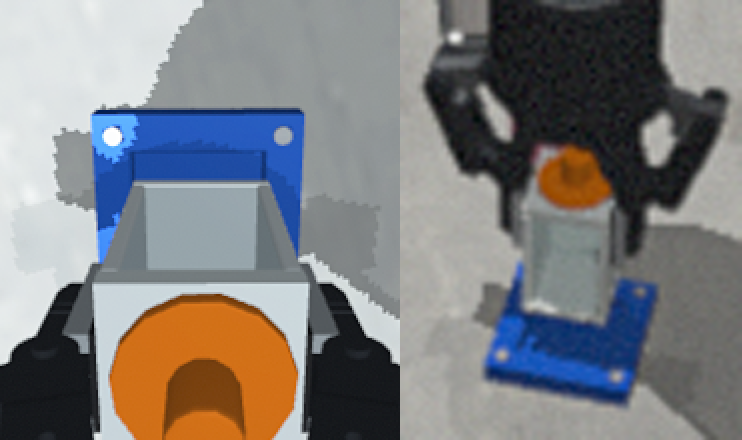

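The cuvette is in the grip, clear of the stand, with the cap level. I'll carry it high over the lamp head.

Emit:
apply_moves(
  targets=[
    [-1,0,0,-0.4,0],
    [-1,0,0,-0.8,0],
    [-1,0,0,-0.8,0],
    [-1,0,0,-0.8,0],
    [-1,0,0,-0.8,0],
    [-1,0,0,-0.8,0],
    [-1,0.4,-0.16,0,0],
    [-1,0.7,-0.28,0,0],
  ],
)

```text
clock: 10.73
eef_pos: [0.5182, 0.147, 0.2005]
orientation: [-3.141, 0.002, -1.85]
force: [0.8, -0.1, -2.7]
opening: 0.0395
grip_force: 41.0
```

Emit:
apply_moves(
  targets=[
    [-1,0.8,-0.32,0,0],
    [-1,0.8,-0.32,0,0],
    [-1,0.8,-0.32,0,0],
    [-1,0.8,-0.32,0,0],
    [-1,0.8,-0.32,0,0],
    [-1,0.8,-0.32,0,0],
    [-1,0.8,-0.32,0,0],
    [-1,0.8,-0.32,0,0],
  ],
)

```text
clock: 11.4
eef_pos: [0.5374, -0.0615, 0.1987]
orientation: [3.139, -0.001, -1.853]
force: [0.2, 0.2, -2.0]
opening: 0.0396
grip_force: 41.0
```

Emit:
apply_moves(
  targets=[
    [-1,0.8,-0.32,0,0],
    [-1,0.8,-0.32,0,0],
    [-1,0.8,-0.32,0,0],
    [-1,0.5,-0.2,0,-0.6],
    [-1,0.3,-0.12,0,-0.8],
    [-1,0,0,0,-0.8],
    [-1,0,0,0,-0.8],
    [-1,0,0,0,-0.6],
  ],
)

```text
clock: 12.07
eef_pos: [0.5481, -0.1633, 0.1983]
orientation: [3.139, 0.001, -1.472]
force: [0.2, -0.3, -3.2]
opening: 0.0397
grip_force: 41.0
```

Emit:
apply_moves(
  targets=[
    [-1,0,0,0,0],
    [-1,0,0,0,0],
    [-1,0,0,0,0],
  ],
)

```text
clock: 12.32
eef_pos: [0.5486, -0.1629, 0.1995]
orientation: [3.14, 0.0, -1.478]
force: [0.4, -0.1, -2.4]
opening: 0.0397
grip_force: 41.0
```

```bash
python3 - <<'E'
from h import *;from rig import get_state,vision
import pickle
t=pickle.load(open("pics/top0.pkl","rb"))
y=blob(t,(20,40,80),(40,255,255),330,195,385,220); p=ray(t,y,.095)[:,:2].astype(np.float32)
v=cv2.fitLine(p,cv2.DIST_L2,0,.01,.01).ravel(); print("beam yaw",np.degrees(np.arctan2(-v[0]*np.sign(v[1]),abs(v[1]))),v[2:])
s=get_state();go(s,[.5496,-.1745,.0895],-84.5)
d=vision.get_image("wrist");pickle.dump((d,s),open("pics/7.pkl","wb"));cv2.imwrite("pics/w7.png",d["img"][:,:,::-1])
print(proj(d,[[.5496,-.1745,.095]]))
E
```

```text
beam yaw 5.8154526 [ 0.54973054 -0.1747352 ]
at [ 0.5486 -0.1629  0.1995] rpy [179.9   0.  -84.7] shift units [ 0.39 -0.    3.67] roll units -0.03 t 12.3
[[255.44287705 175.97316034]]
```

View pics/w7.png

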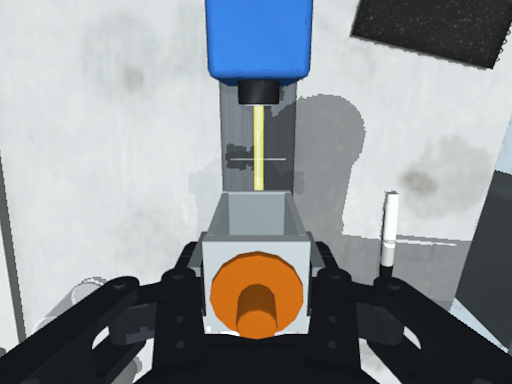

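The beam is at column 259, in line with the cuvette at column 257. I'll shift 12 mm and lower.

Emit:
apply_moves(
  targets=[
    [-1,0.39,0,0,0],
    [-1,0,0,0.4,0],
    [-1,0,0,0.6,0],
    [-1,0,0,0.7,0],
    [-1,0,0,0.7,0],
    [-1,0,0,0.6,0],
    [-1,0,0,0.4,0],
    [-1,0,0,0.27,0],
  ],
)

```text
clock: 13.03
eef_pos: [0.5493, -0.1748, 0.0885]
orientation: [3.139, 0.001, -1.477]
force: [-0.2, 0.3, -1.7]
opening: 0.039
grip_force: 41.0
```

Emit:
apply_moves(
  targets=[
    [-1,0,0,0,0],
    [-1,0,0,0,0],
    [-1,0,0,0,0],
    [-1,0,0,0,0],
    [-1,0,0,0,0],
    [-1,0,0,0,0],
    [-1,0,0,0,0],
    [-1,0,0,0,0],
  ],
)

```text
clock: 13.7
eef_pos: [0.5502, -0.1745, 0.0905]
orientation: [-3.141, -0.0, -1.476]
force: [-0.3, -0.4, -2.3]
opening: 0.0392
grip_force: 41.0
```

```bash
python3 - <<'E'
from h import *;from rig import get_state,vision
s=get_state();go(s,[.5496,-.1745,.0895],-84.5);print(s["grip_force"],s["force"])
b=vision.get_image("side");a=vision.get_image("wrist")
q=proj(b,[[.55,-.1745,.095]])[0].astype(int);print(q)
B=b["img"][q[1]-40:q[1]+50,q[0]-35:q[0]+35,::-1]
cv2.imwrite("pics/w8.png",np.hstack([a["img"][60:,100:400,::-1],cv2.resize(B,(252,324),interpolation=cv2.INTER_CUBIC)]))
E
```

```text
at [ 0.5502 -0.1745  0.0905] rpy [-180.    -0.   -84.5] shift units [-0.    0.02  0.03] roll units -0.01 t 13.7
41.02258399128914 [-0.30531249 -0.4117375  -2.30776056]
[258 140]
```

View pics/w8.png

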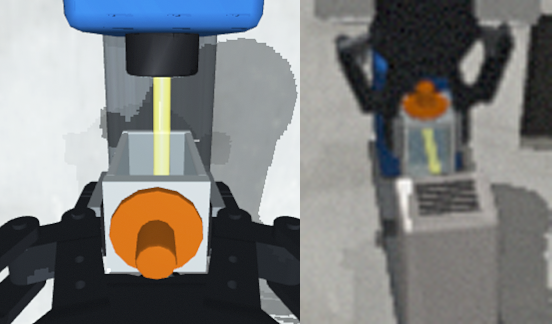

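The beam passes through the windows about 2 mm to the right of centre. I'll correct this by +0.06 in tool y.

Emit:
apply_moves(
  targets=[
    [-1,0,0.06,0,0],
    [-1,0,0,0,0],
    [-1,0,0,0,0],
    [-1,0,0,0,0],
    [-1,0,0,0,0],
    [-1,0,0,0,0],
  ],
)

```text
clock: 14.3
eef_pos: [0.5483, -0.1747, 0.0903]
orientation: [-3.142, -0.0, -1.476]
force: [0.5, -0.3, -3.0]
opening: 0.0395
grip_force: 41.0
```

```bash
python3 -c "
from rig import manip;print(manip.hand_in())"
```

```text
the job is handed in; nothing more can be done
None
```

I seated the cap on the cuvette, lifted it by its frosted faces and handed in at 14.3 s, holding it upright and still in the photometer beam; the hand-in returned no verdict.

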